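Rebuild the crease-wheel spindle: spacer, wheel, keeper

TASK

Put the creasing machine's spindle back together: first the brass spacer ring down onto the bearing, then the blue slotted wheel on top of it, and last swing the yellow keeper over the wheel until it meets its stop. The wheel only goes on when its slot lines up with the flat of the spindle, so rest it lightly on the spindle's tip, feel for the position by turning it, and guide both rings gently all the way home without forcing or dropping them. Leave the other things on the bench where they are.

Things in the scene. Friction and masses are not known exactly. Their poses are not given: they have to be found in the camera images.
- stand: Green stand, fixed: plate 150 x 96 x 10 mm, round housing 52 mm wide, 20 mm high, out of which the 40 mm steel bearing collar rises to 30 mm, steel keeper post 16 mm thick at stand x +72 mm, stop pin 6 mm thick, 70 mm tall at x 45, y -14 mm. Origin on the bench under the spindle's axis; x from spindle to post, z up. Over 25 N between a ring and the stand, spindle or other ring counts as forced.
- seat (a point): Point on the spindle's axis at the top of the bearing, 30 mm above the bench, where the spacer's underside must rest. Axes as the stand's. The bearing collar and the spindle with it are spring-cushioned: they stay up under about 7 N, sink 1 mm for each further 1.5 N, and after 8 mm (about 19 N) are solid; let go, they rise again.
- spindle_tip (a point): Spindle's tip, on its axis, 84 mm above the bench. Steel spindle: round, 20 mm thick, up to 44 mm; from there to the tip a flat tang of 18 x 9 mm section. The tang's 18 mm side stands anywhere from 1.2 rad clockwise to 0.65 rad anticlockwise (from above) of the stand's x. This angle is not measured: find it by feel or eye. The spindle is stiff (2 N m to turn).
- spacer: Loose brass spacer ring, 38 mm outside, 22.4 mm bore, 16 mm high, about 0.1 kg. Origin at the centre of its underside, z up. It slips over the whole spindle at any angle; seated, its top is 46 mm above the bench.
- wheel: Loose blue wheel with steel hub, 54 mm wide, 14 mm high (blue rim 1 to 13 mm above the underside), about 0.16 kg. Origin at the centre of its underside, z up. Slot through the hub 20 x 11 mm, long side along the wheel's x, same after half a turn. Within about 0.1 rad of the tang it slides down freely; else it stops on the tip. Home, it lies on the spacer, underside 46 mm above the bench.
- keeper (a joint): Angle of the yellow keeper, a 5 mm notched plate turning level about the post, underside 62 mm above the bench, 2 mm clear of a wheel that is home. 0 = closed: from the post along the stand's -x, over the wheel, at the stop pin. Grows as it swings open towards the stand's +y (clockwise from above); starts at 1.7 to 2.1 rad. Friction about 0.05 N m; it stays where left.
- keeper_hinge (a point): Point on the keeper's turning axis, 67 mm above the bench, at the plate's top. Axes as the stand's.
- keeper_peg (a point): Point inside the black upright peg on the keeper, 12 mm thick, to grip or push: 82 mm above the bench; the peg reaches from 67 to 95 mm. 40 mm from the hinge axis along the keeper and 6 mm to its side (at 0 rad: stand x 32, y +6 mm). x, y, z turn with the keeper; at 0 rad they are the stand's.
- edge_paint: Bystander: small red paint bottle with black cap, 32 mm wide, 52 mm tall. Origin at the centre of its underside.
- beeswax: Bystander: yellow block of beeswax, 34 x 50 x 20 mm. Origin at the centre of its underside.
- needle_tin: Bystander: flat green and white tin, 41 x 75 x 16 mm. Origin at the centre of its underside.
Not all that is in view belongs to the job. Of the things that look like the stand, the largest one is meant.

How it is judged (in metres and radians):
On the way, in this order (a step that is already met when the one before it is completed fails the run):
1. the spacer lies on the bearing (horizontal distance between spacer and seat below 0.003 m and z of spacer in the frame of seat between -0.002 and 0.002 m and angle between spacer's own z axis and vertical below 0.08 rad), for 0.2 s.
2. the wheel lies home on the spacer, the keeper still open (all of step 1 and horizontal distance between wheel and seat below 0.003 m and z of wheel in the frame of seat between 0.014 and 0.018 m and angle between wheel's own z axis and vertical below 0.08 rad and value of joint keeper above 0.8 rad), for 0.2 s.
3. the keeper is closed over the wheel (horizontal distance between wheel and seat below 0.003 m and z of wheel in the frame of seat between 0.014 and 0.018 m and angle between wheel's own z axis and vertical below 0.08 rad and value of joint keeper below 0.1 rad), for 0.2 s.
At the end, for the whole second after the job is handed in: The spacer lies flat on the bearing, the wheel lies flat on the spacer with the tang through its slot (each within 2 mm of its height and 3 mm of the axis, tilted less than 0.08 rad), and the keeper is closed over the wheel to within 0.10 rad of its stop; everything is at rest and released (all of step 1 and all of step 3 and linear speed of each of wheel, spacer below 0.02 m/s); the robot touches nothing.
It fails at once if a ring is forced or dropped: more than 25 N between the wheel and the stand or spindle (contact force between wheel and stand above 25 N).
It fails at once if more than 25 N between the wheel and the spacer (contact force between wheel and spacer above 25 N).
It fails at once if more than 25 N between the spacer and the stand or spindle (contact force between spacer and stand above 25 N).
It fails at once if the paint bottle, the beeswax or the needle tin is moved more than 30 mm (distance of any of edge_paint, beeswax, needle_tin from where it was at the start of the episode above 0.03 m).
It also fails if it takes over 70 s, if anything falls off the work surface, if the arm or the gripper's body presses on something with over 40 N, if the wrist force passes 120 N, or if a joint passes its speed limit or range.

ROBOT

A 6-joint arm with a two-finger parallel gripper is mounted at the origin on the work surface; the furniture and walls round the work are solid. World frame = base frame: x ahead of the robot, y to its left, z up, the work surface at z = 0. Lengths are in m, angles in degrees, forces in N, time in s.
With the tool pointing down it reaches from about 0.25 to 0.725 m from the base axis. Payload 9.7 kg.
Tool frame: the origin (TCP) lies midway between the tips of the shut fingers; the grasp point (between the pads) lies 19 mm behind it; z points along the fingers, y is the line along which they close (so a half turn about z gives the same grasp; the last joint's range is limited). The gripper opens to 85 mm and grips with 20 to 120 N. Pads are 22 mm wide; open, the fingers measure 114 mm over their backs; the gripper's body (76 mm by 85 mm) begins 54 mm behind the grasp point. The pads swing forward as they close: fully open they stand 13 mm farther back than shut.
Start: joints at [-66.349, 4.979, 10.078, 95.1, 0, 90], TCP at [0.221, -0.504, 0.231] pointing down, gripper open.
Joint ranges: [-179.16, 179.16], [-48.56, 103.87], [-65.8, 70.77], [-126.05, 130.52], [-82.76, 87.17], [-180, 180]. Speed limits (degrees/s): [127.2, 127.2, 147.25, 180, 180, 180].

INTERFACE

Orientations are given as [roll, pitch, yaw] about the fixed x, y, z axes, in that order (R = Rz(yaw) Ry(pitch) Rx(roll)).
In Python, from workcell import * gives the robot as it stands.
- The arm moves only by the tool servo_tool, never from a script. Its argument "moves" is a list of rows, each a list of 4 numbers: the shift along the world's x, y, z in cm, then the turn about the world's z in rad. A call has 1 to 20 rows; each row is the pose to reach, as a shift and turn from the pose commanded when the call began; what a row does not reach only later rows make up. A row lasts 1/12 s, in which the tool goes at most 41.7 mm and 7.16 degrees, less where a joint would pass 70% of its speed; a pose out of reach is approached as far as the arm can. A call with a gripper value outside its range is refused whole. "claw" is the closure, from 0 (fully open) to 1 (shut), set as the call begins (left out, the last holds). The fingers move at their own pace and stop on an object; "force" is the grip in N (left out, the last holds). Time passes only in rows, so rows that repeat a pose let the fingers close. It gives the time, the measured TCP pose, the force, the opening and the grip force at its end, in the units of the state.
- get_obs(): the state, without advancing time (a new reading comes with each control period).
- camera(name): name is "scene" or "side" or "wrist"; returns the picture (384x512x3 uint8, red, green, blue); there is no depth.
- get_calibration(name): a dict with "fx", "fy", "cx", "cy" (pixels), "k1" (the pictures are not rectified: a ray, as slopes to the right and down, at radius r is drawn at 1 + k1 r^2 times it, then the intrinsics apply), "rvec" (rotation vector, rad) and "tvec" (3), from world to camera coordinates, as OpenCV has them; the wrist camera has in their place "tool_from_camera" (4x4, takes a point from camera to tool coordinates, whose origin is the TCP and whose axes are the flange's). Camera axes: x right, y down, z forward; pixel columns grow to the right and rows downward; lengths in m; the calibration is good to about 2 mm. A picture is of the moment at which its call begins: read the wrist's pose just before it. get_calibration takes no time and is no camera call.
- job_done(): hands the job in; it is judged then, once.
The state is a dict: "time": time; "q": joint angles; "qd": joint speeds; "joint_efforts": joint torques, N m; "ee_pos": TCP position; "tcp_rot": TCP orientation; "wrist_force": force on the tool from outside, world axes, zero at the start; "torque": the same for the moment, N m; "opening": finger opening in m; "grasp_force": force on a finger pad.
Only numpy, scipy, OpenCV 4.12 (cv2) and the standard library are available. Lean on these libraries where they do the work, as an engineer would, in place of code of your own. Each camera call takes 0.05 s, during which the arm holds its last target. There are 200 camera calls.

## Working session

There is one attempt and no reset: what is moved stays moved. The work goes in short steps, Python scripts to look and compute and a tool call to move; the robot and the scene stay as the last step left them, time stands still between calls to the robot, and variables do not carry over. Pictures are saved under pics/ and viewed, at most 10 in all, crops included, and the job is handed in when it is done.

Besides the shell and the picture viewer there is one more tool, called in YAML: its name, and indented under it one key for each argument. servo_tool: Moves the arm, as the interface text tells. Its arguments: {"type":"object","properties":{"moves":{"type":"array","items":{"type":"array","items":{"type":"number"}}},"claw":{"type":"number"},"force":{"type":"number"}},"required":["moves"]}

```bash
mkdir -p pics; ls; cat > h.py <<'E'
from workcell import *
import numpy as np, cv2
from scipy.spatial.transform import Rotation as Ro
def campose(name,obs=None):
    c=get_calibration(name)
    if 'rvec' in c:
        R=cv2.Rodrigues(np.array(c['rvec'],float))[0]; t=np.array(c['tvec'],float).ravel()
        return c,R.T,-R.T@t
    o=obs; T=np.array(c['tool_from_camera'])
    Rt=Ro.from_euler('xyz',o['tcp_rot'],degrees=True).as_matrix()
    return c,Rt@T[:3,:3],Rt@T[:3,3]+np.array(o['ee_pos'])
def ray(name,uv,obs=None):
    c,R,o=campose(name,obs)
    x=(uv[0]-c['cx'])/c['fx'];y=(uv[1]-c['cy'])/c['fy'];rd=np.hypot(x,y);r=rd
    for _ in range(30): r=rd/(1+c['k1']*r*r)
    s=r/rd if rd>0 else 1
    return o,R@np.array([x*s,y*s,1.])
def onplane(name,uv,z,obs=None):
    o,d=ray(name,uv,obs); return o+d*(z-o[2])/d[2]
def proj(name,P,obs=None):
    c,R,o=campose(name,obs); p=R.T@(np.array(P)-o); x,y=p[:2]/p[2]; s=1+c['k1']*(x*x+y*y)
    return np.array([c['fx']*x*s+c['cx'],c['fy']*y*s+c['cy']])
def tri(a,uva,b,uvb,oa=None,ob=None):
    o1,d1=ray(a,uva,oa);o2,d2=ray(b,uvb,ob)
    s=np.linalg.lstsq(np.c_[d1,-d2],o2-o1,rcond=None)[0]
    p,q=o1+s[0]*d1,o2+s[1]*d2
    return (p+q)/2,np.linalg.norm(p-q)
E
python3 - <<'E'
from h import *
o=get_obs(); print(o)
for n in ['scene','side','wrist']:
    im=camera(n); cv2.imwrite(f'pics/{n}0.png',im[:,:,::-1]); c,R,p=campose(n,o); print(n,c['fx'],c['k1'],p,R[:,2])
a=[cv2.imread(f'pics/{n}0.png') for n in ['scene','side']]
cv2.imwrite('pics/both0.png',np.vstack([cv2.resize(x,(400,300)) for x in a]))
E
```

```text
pics
{'time': 0.0, 'q': array([-6.63502808e+01,  5.01150467e+00,  1.00345831e+01,  9.50996757e+01,
       -1.96286079e-03,  9.00003233e+01]), 'qd': array([-0.01727558, -0.02218542,  0.11379926,  0.01637671, -0.06511011,
        0.02425234]), 'joint_efforts': array([-2.40664249e-04, -5.20392537e+01,  4.64802217e+01,  1.62716402e-02,
        4.29354003e-06, -1.74083630e-05]), 'ee_pos': array([ 0.22052843, -0.50360237,  0.23058034]), 'tcp_rot': array([-1.79923403e+02,  1.96329124e-03,  2.36493986e+01]), 'wrist_force': array([-0.47910334,  0.32007556,  0.58961089]), 'torque': array([-0.02603844, -0.00121049, -0.00502708]), 'grasp_force': 0.0, 'opening': 0.08532874853672419}
scene 444.1432127718143 0.01689616370368368 [-0.95115486  0.67235318  0.86573753] [ 0.80024224 -0.39264545 -0.453257  ]
side 388.8986728021628 -0.08135460138701484 [ 0.22898829 -0.93993869  0.80082304] [ 0.19056696  0.76664346 -0.61314112]
wrist 336.9792537660417 -0.0748595148028111 [ 0.29810416 -0.47016053  0.37285874] [-0.30108236 -0.13075413 -0.94459133]
```

View pics/scene0.png

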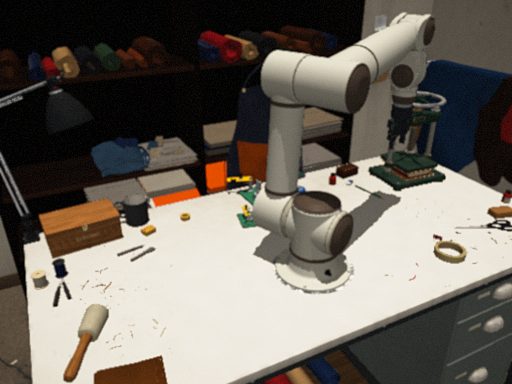

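View pics/side0.png

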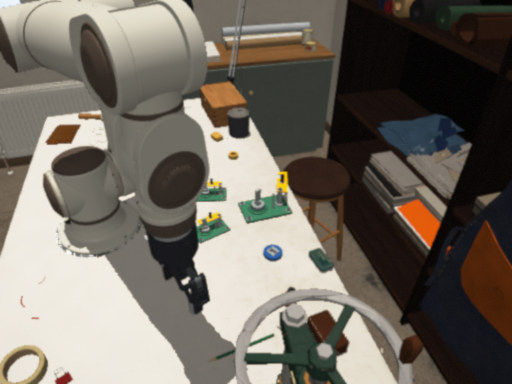

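Scene view: brass ring at (185,216) and yellow block at (148,230), with the stands partly hidden behind the arm. Side view: three stands, the large one at (265,205) and small ones at (210,192) and (208,228). The blue wheel is at (272,253), the tin at (320,260) and the brass ring at (233,155).

Possible mix-ups: for the stand, those three, and the largest is (265,205). For the spacer, the ring at (233,155) or the large tape ring at (22,365). For the wheel, only the blue one at (272,253). I'll check these in one close crop.

```bash
python3 - <<'E'
from h import *
s=cv2.imread('pics/side0.png'); 
crop=s[125:280,185:345]; cv2.imwrite('pics/crop1.png',cv2.resize(crop,None,fx=3.8,fy=3.8,interpolation=cv2.INTER_CUBIC))
hsv=cv2.cvtColor(s,cv2.COLOR_BGR2HSV)
def blobs(lo,hi,z,box=(185,125,345,280)):
    m=cv2.inRange(hsv,lo,hi); k=np.zeros_like(m); x0,y0,x1,y1=box; k[y0:y1,x0:x1]=m[y0:y1,x0:x1]
    n,l,st,c=cv2.connectedComponentsWithStats(k)
    for i in range(1,n):
        if st[i,4]>15: print(st[i],c[i].round(1),onplane('side',c[i],z).round(4))
print('blue');blobs((100,120,60),(125,255,255),.013)
print('yel');blobs((15,120,90),(32,255,255),.016)
print('green');blobs((50,60,30),(95,255,255),.01)
E
```

```text
blue
[264 246  18  14 111] [272.3 253.7] [ 0.4715 -0.2531  0.013 ]
yel
[212 132  10   9  61] [216.4 136.1] [0.4413 0.4021 0.016 ]
[229 152   9   7  51] [232.7 154.9] [0.4742 0.2512 0.016 ]
[277 171  12  22 176] [282.9 181.1] [0.6026 0.0501 0.016 ]
[207 182  14   4  50] [213.4 183.5] [0.373  0.0957 0.016 ]
[206 212  15  10  76] [212.5 217. ] [ 0.3403 -0.0688  0.016 ]
[198 219   5   6  19] [200.  221.5] [ 0.3006 -0.0791  0.016 ]
green
[197 189  29  12 221] [212.2 195.5] [0.3587 0.0406 0.01  ]
[239 196  52  27 673] [264.1 209.4] [ 0.5024 -0.0676  0.01  ]
[195 220  33  22 332] [210.  230.8] [ 0.3234 -0.1193  0.01  ]
[310 250  23  20 187] [320.4 261. ] [ 0.5897 -0.3087  0.01  ]
```

View pics/crop1.png

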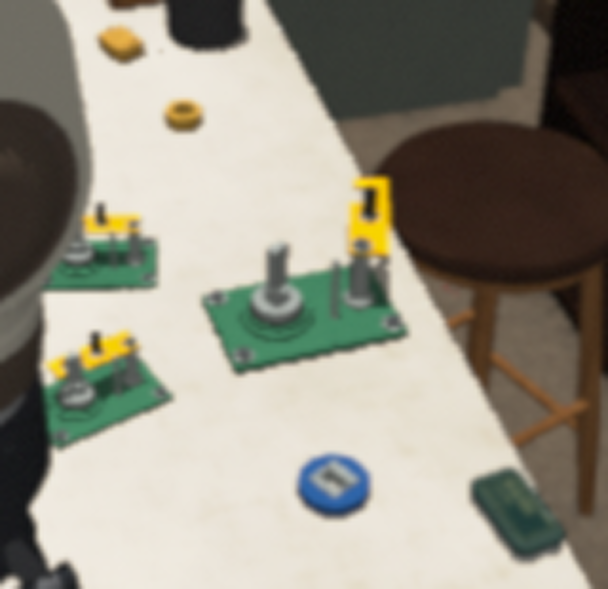

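The crop shows the large stand with its bare tang spindle and the keeper open, and two small decoy stands with their keepers closed. It also shows the brass ring, the blue wheel and the tin. Before moving I'll check where the tall press at the right is.

```bash
python3 - <<'E'
from h import *
for uv in [(370,173),(405,188),(445,178),(400,158),(332,184),(345,172)]: print(uv,onplane('scene',uv,0).round(3))
for uv in [(240,355),(325,315),(300,295)]: print('side',uv,onplane('side',uv,0).round(3), onplane('side',uv,0.25).round(3))
print(tri('scene',(430,97),'side',(310,293)))
print(proj('side',[0.3,-0.4,0]),campose('wrist',get_obs())[0])
E
```

```text
(370, 173) [ 0.48  -0.626 -0.   ]
(405, 188) [ 0.291 -0.66   0.   ]
(445, 178) [ 0.286 -0.888  0.   ]
(400, 158) [ 0.552 -0.872 -0.   ]
(332, 184) [ 0.465 -0.404  0.   ]
(345, 172) [ 0.542 -0.531 -0.   ]
side (240, 355) [ 0.319 -0.511 -0.   ] [ 0.291 -0.645  0.25 ]
side (325, 315) [ 0.539 -0.463  0.   ] [ 0.442 -0.612  0.25 ]
side (300, 295) [ 0.502 -0.392  0.   ] [ 0.416 -0.563  0.25 ]
(array([ 0.33549027, -0.7080335 ,  0.40866089]), np.float64(0.08745962243613283))
[221.32010992 314.90362147] {'fx': 336.9792537660417, 'fy': 336.9792537660417, 'cx': 252.36878786885694, 'cy': 190.62327420893547, 'k1': -0.0748595148028111, 'tool_from_camera': array([[-2.40400846e-04, -9.44603074e-01, -3.28214830e-01,
         8.44706562e-02],
       [ 9.99999907e-01, -3.44836353e-04,  2.59990248e-04,
         2.95127636e-04],
       [-3.58767992e-04, -3.28214737e-01,  9.44603069e-01,
        -1.42281807e-01],
       [ 0.00000000e+00,  0.00000000e+00,  0.00000000e+00,
         1.00000000e+00]])}
```

servo_tool:
  moves:
    - [4, 4, -0.5, -0.1]
    - [8, 8, -1, -0.2]
    - [11, 11, -1.5, -0.3]
    - [14, 14, -2, -0.4127]
    - [17, 17, -2.5, -0.4127]
    - [20, 20, -3, -0.4127]
    - [23, 23, -3, -0.4127]
    - [25, 25.3, -3, -0.4127]
    - [25, 25.3, -3, -0.4127]
    - [25, 25.3, -3, -0.4127]
    - [25, 25.3, -3, -0.4127]

```text
time: 1.07
ee_pos: [0.4713, -0.2496, 0.2008]
tcp_rot: [-180.0, 0.1, 0.2]
wrist_force: [-0.5, -0.7, -0.0]
opening: 0.0855
grasp_force: 0.0
```

```bash
python3 - <<'E'
from h import *
o=get_obs(); print(o['time'],o['ee_pos'],o['tcp_rot'])
im=camera('wrist')[:,:,::-1]; cv2.imwrite('pics/w1.png',im); np.save('o1.npy',o,allow_pickle=True)
hsv=cv2.cvtColor(im,cv2.COLOR_BGR2HSV)
m=cv2.inRange(hsv,(100,120,60),(125,255,255))
n,l,st,c=cv2.connectedComponentsWithStats(m)
for i in range(1,n):
    if st[i,4]>100: print(st[i],c[i],onplane('wrist',c[i],.013,o))
E
```

```text
1.0667 [ 0.47127662 -0.24960174  0.20076496] [-1.79979494e+02  5.29865599e-02  1.70286835e-01]
[233 134  36  47 425] [256.29411765 149.76      ] [ 0.48418345 -0.25386395  0.013     ]
[454 182  22  21 271] [464.92250923 192.07749077] [ 0.44006781 -0.47802128  0.013     ]
```

View pics/w1.png

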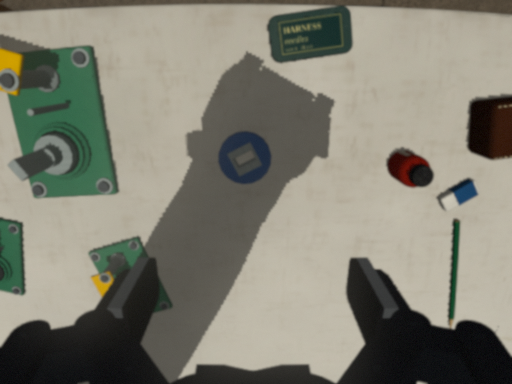

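The wrist view (up is +x, left is +y) shows the wheel at about (245,157) with its slot at (243,158), in the arm's shadow. The tin is at (310,33), the bottle at (408,167) and the large stand's spindle at (50,155). Next is a look over the stand.

servo_tool:
  moves:
    - [-2, 4, 0, 0]
    - [-4, 8, 0, 0]
    - [-5, 12, 0, 0]
    - [-5, 16, 0, 0]
    - [-5, 19, 0, 0]
    - [-5, 19, 0, 0]
    - [-5, 19, 0, 0]
    - [-5, 19, 0, 0]

```text
time: 1.78
ee_pos: [0.4205, -0.0618, 0.2014]
tcp_rot: [180.0, -0.0, -0.0]
wrist_force: [0.5, -1.0, -0.6]
opening: 0.0854
grasp_force: 0.0
```

```bash
python3 - <<'E'
from h import *
o=get_obs(); print(o['time'],o['ee_pos'],o['tcp_rot'])
im=camera('wrist')[:,:,::-1]; cv2.imwrite('pics/w2.png',im); np.save('o2.npy',o,allow_pickle=True)
cv2.imwrite('pics/w2c.png',cv2.resize(im[40:384,90:420],None,fx=1.7,fy=1.7,interpolation=cv2.INTER_CUBIC))
# wheel refine from w1
o1=np.load('o1.npy',allow_pickle=True).item(); a=cv2.imread('pics/w1.png'); h=cv2.cvtColor(a,cv2.COLOR_BGR2HSV)[125:195,205:285]
m=cv2.inRange(h,(100,90,30),(130,255,255)); cs=max(cv2.findContours(m,cv2.RETR_EXTERNAL,cv2.CHAIN_APPROX_NONE)[0],key=cv2.contourArea)
(c,ax,an)=cv2.fitEllipse(cv2.convexHull(cs)); c=np.array(c)+[205,125]; print(c,ax,an,onplane('wrist',c,.010,o1))
E
```

```text
1.7833 [ 0.42051964 -0.0617553   0.20141418] [ 1.79974920e+02 -2.04394065e-02 -3.41218851e-02]
[244.47788239 157.44937897] (49.63972473144531, 49.9909553527832) 68.14374542236328 [ 0.47557432 -0.24198844  0.01      ]
```

View pics/w2c.png

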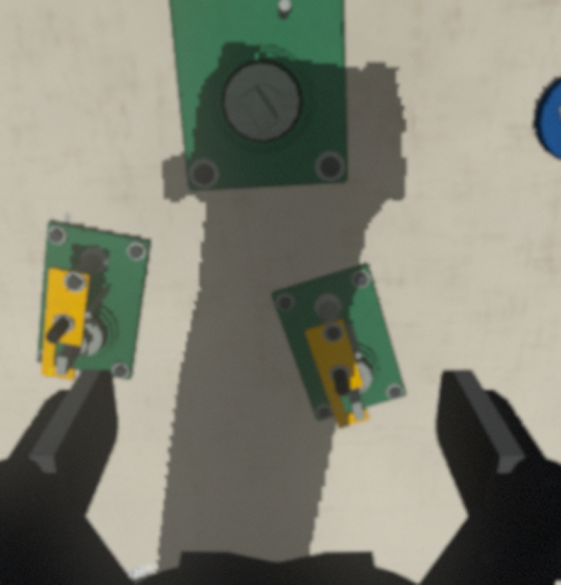

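The view over the stand shows the collar at about (244,99), seen almost straight down, with the tang as a thin diagonal inside it. The wheel is at the right edge. Now I'll measure the stand axis and yaw, enlarge the tang, and work out where to look for the spacer.

```bash
python3 - <<'E'
from h import *
o=np.load('o2.npy',allow_pickle=True).item(); a=cv2.imread('pics/w2.png'); hsv=cv2.cvtColor(a,cv2.COLOR_BGR2HSV)
# plate outline, unprojected to z=.01
def plate(a,o,roi):
    hsv=cv2.cvtColor(a,cv2.COLOR_BGR2HSV); m=cv2.inRange(hsv,(55,70,20),(95,255,255)); k=np.zeros_like(m); x0,y0,x1,y1=roi; k[y0:y1,x0:x1]=m[y0:y1,x0:x1]
    c=max(cv2.findContours(k,cv2.RETR_EXTERNAL,cv2.CHAIN_APPROX_NONE)[0],key=cv2.contourArea)[:,0].astype(float)
    return np.array([onplane('wrist',p,.010,o)[:2] for p in c])
def fitl(P,sel):
    P=P[sel]
    for _ in range(4):
        vx,vy,x,y=cv2.fitLine(P.astype(np.float32),cv2.DIST_HUBER,0,1e-5,1e-6).ravel()
        d=abs((P[:,0]-x)*vy-(P[:,1]-y)*vx); P=P[d<max(.0008,np.median(d)*2.5)]
    return np.degrees(np.arctan2(vy,vx)),x,y,len(P)
P=plate(a,o,(150,0,320,160)); print('bbox',P.min(0),P.max(0))
lo,hi=P.min(0),P.max(0); mid=(lo+hi)/2
for nm,s in [('bottom',P[:,0]<lo[0]+.012),('left',P[:,1]>hi[1]-.010),('right',P[:,1]<lo[1]+.010)]: print(nm,fitl(P,s))
o1=np.load('o1.npy',allow_pickle=True).item(); P1=plate(cv2.imread('pics/w1.png'),o1,(0,30,130,210))
lo,hi=P1.min(0),P1.max(0);print('w1',lo,hi)
for nm,s in [('bottom',P1[:,0]<lo[0]+.012),('right',P1[:,1]<lo[1]+.010),('top',P1[:,0]>hi[0]-.012)]: print(nm,fitl(P1,s))
# collar circle
g=cv2.cvtColor(a,cv2.COLOR_BGR2GRAY); sub=g[60:140,205:285]
r=cv2.HoughCircles(cv2.GaussianBlur(cv2.resize(sub,None,fx=4,fy=4,interpolation=cv2.INTER_CUBIC),(0,0),2),cv2.HOUGH_GRADIENT,1,20,param1=40,param2=15,minRadius=70,maxRadius=110)
for q in r[0][:3]: c=q[:2]/4+[205,60]; print('circ',c,q[2]/4,onplane('wrist',c,.03,o))
cv2.imwrite('pics/tang.png',cv2.createCLAHE(4,(2,2)).apply(cv2.resize(g[70:130,214:274],None,fx=8,fy=8,interpolation=cv2.INTER_CUBIC)))
E
```

```text
bbox [ 0.43466787 -0.10162465] [ 0.57004694 -0.0041941 ]
bottom (np.float32(-87.34747), np.float32(0.43568715), np.float32(-0.066850625), 51)
left (np.float32(3.1664524), np.float32(0.5080288), np.float32(-0.007240518), 121)
right (np.float32(2.859949), np.float32(0.5126162), np.float32(-0.09870194), 134)
w1 [ 0.43437703 -0.10445093] [ 0.58250665 -0.00657938]
bottom (np.float32(-87.13632), np.float32(0.43540356), np.float32(-0.054675885), 54)
right (np.float32(3.0799274), np.float32(0.5186981), np.float32(-0.10090817), 131)
top (np.float32(-84.09192), np.float32(0.5782151), np.float32(-0.081713624), 102)Traceback (most recent call last):
  File "<stdin>", line 23, in <module>
TypeError: 'NoneType' object is not subscriptable
```

```bash
python3 - <<'E'
from h import *
o=np.load('o2.npy',allow_pickle=True).item(); a=cv2.imread('pics/w2.png'); hsv=cv2.cvtColor(a,cv2.COLOR_BGR2HSV); g=cv2.cvtColor(a,cv2.COLOR_BGR2GRAY)
m=((hsv[:,:,1]<60)).astype(np.uint8); k=np.zeros_like(m); k[70:128,215:275]=m[70:128,215:275]
c=max(cv2.findContours(k,cv2.RETR_EXTERNAL,cv2.CHAIN_APPROX_NONE)[0],key=cv2.contourArea); e=cv2.fitEllipse(c); print(e,cv2.contourArea(c))
print(onplane('wrist',e[0],.03,o),'below cam',campose('wrist',o)[2])
p=onplane('wrist',e[0],.03,o); print('tip px expected',proj('wrist',[p[0],p[1],.084],o))
s=cv2.resize(g[70:130,214:274],None,fx=8,fy=8,interpolation=cv2.INTER_CUBIC); lo,hi=np.percentile(s[100:380,100:380],[1,99]); s=np.clip((s.astype(float)-lo)/(hi-lo)*255,0,255).astype(np.uint8)
cv2.imwrite('pics/tang.png',s)
E
```

```text
((243.2521209716797, 99.21297454833984), (46.136234283447266, 46.54641342163086), 155.45462036132812) 1684.0
[ 0.48384808 -0.05408363  0.03      ] below cam [ 0.50509496 -0.06218918  0.34372591]
tip px expected [241.44055223 104.18726647]
```

View pics/tang.png

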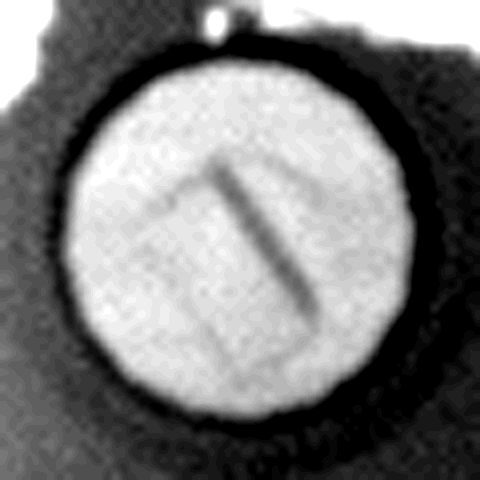

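The enlarged view shows the tang's top face as a rectangle with corners near (215,165), (315,320), (240,375) and (145,220), so its long side runs to the upper left. I'll convert that to a world angle and move to the spacer.

servo_tool:
  moves:
    - [1, 4, 0, 0]
    - [2, 8, 0, 0]
    - [2, 12, 0, 0]
    - [2, 16, 0, 0]
    - [2, 20, 0, 0]
    - [2, 24, -1, 0]
    - [2, 28, -3, 0]
    - [2, 31, -5, 0]
    - [2, 31, -5, 0]
    - [2, 31, -5, 0]
    - [2, 31, -5, 0]

```text
time: 2.75
ee_pos: [0.449, 0.0318, 0.1681]
tcp_rot: [-178.2, 0.1, 3.0]
wrist_force: [-0.2, 0.3, 0.2]
opening: 0.0852
grasp_force: 0.0
```

```bash
python3 - <<'E'
from h import *
o=np.load('o2.npy',allow_pickle=True).item()
C=[np.array(p)/8.+[214-.44,70-.44] for p in [(215,165),(315,320),(240,375),(145,220)]]
W=np.array([onplane('wrist',p,.084,o)[:2] for p in C]); print(W.round(4),'centre',W.mean(0).round(4))
for i,j in [(1,0),(2,3)]: d=W[j]-W[i]; print('len',np.hypot(*d),np.degrees(np.arctan2(d[1],d[0])))
print('wid',np.hypot(*(W[0]-W[3])),np.hypot(*(W[1]-W[2])))
o=get_obs(); print(o['time'],o['ee_pos'],o['tcp_rot'],o['q'])
im=camera('wrist')[:,:,::-1]; cv2.imwrite('pics/w3.png',im); np.save('o3.npy',o,allow_pickle=True)
hsv=cv2.cvtColor(im,cv2.COLOR_BGR2HSV); m=cv2.inRange(hsv,(12,90,40),(35,255,255))
for c in cv2.findContours(m,cv2.RETR_EXTERNAL,cv2.CHAIN_APPROX_NONE)[0]:
    if cv2.contourArea(c)>150: e=cv2.fitEllipse(c); print(e,onplane('wrist',e[0],.016,o),onplane('wrist',e[0],.008,o))
cv2.imwrite('pics/w3v.png',im)
E
```

```text
[[ 0.4941 -0.0534]
 [ 0.4798 -0.0627]
 [ 0.4747 -0.0556]
 [ 0.4891 -0.0468]] centre [ 0.4844 -0.0547]
len 0.01699834382954646 33.14964146032758
len 0.01685390189049383 31.343470634410107
wid 0.008269791526511078 0.008791522087254401
2.75 [0.44900073 0.0317502  0.16814488] [-1.78228485e+02  9.15406845e-02  2.97827826e+00] [  2.92333289  -9.42813054 -10.88668274  88.63468782   1.77142615
 179.94502843]
((218.77346801757812, 265.93243408203125), (27.186355590820312, 70.07918548583984), 19.73282814025879) [0.34811134 0.06484414 0.016     ] [0.34305783 0.06575551 0.008     ]
((15.93341064453125, 128.0984649658203), (37.32347106933594, 40.80472946166992), 164.81410217285156) [0.47844593 0.25693982 0.016     ] [0.47693626 0.26307434 0.008     ]
((357.2818603515625, 29.812149047851562), (57.98334884643555, 107.8193588256836), 105.14897918701172) [ 0.57284372 -0.04206272  0.016     ] [ 0.57390076 -0.04405818  0.008     ]
```

The tang's long side is at about 32° in the world, measuring 17 x 8.5 mm, which fits the known 18 x 9. The axis is near (0.484,-0.0545) and the stand yaw is about 3°. Joint 6 hit its limit at yaw 0, so I'll turn to about yaw 60 on the way to the spacer.

servo_tool:
  moves:
    - [0, 0, 2, 0.12]
    - [0, 2, 2, 0.24]
    - [0, 4, 2, 0.36]
    - [0, 7, 2, 0.48]
    - [0, 10, 2, 0.6]
    - [0, 13, 2, 0.72]
    - [0, 16, 2, 0.84]
    - [0, 18, 2, 0.95]
    - [0, 18, 2, 1.0]
    - [0, 18, 2, 1.0]
    - [0, 18, 2, 1.0]
    - [0, 18, 2, 1.0]

```text
time: 3.8
ee_pos: [0.4493, 0.2116, 0.1892]
tcp_rot: [-178.2, 0.1, 60.2]
wrist_force: [-0.0, -0.4, 0.3]
opening: 0.0852
grasp_force: 0.0
```

```bash
python3 - <<'E'
from h import *
o=get_obs(); print(o['time'],o['ee_pos'],o['tcp_rot'],o['q'])
im=camera('wrist')[:,:,::-1]; cv2.imwrite('pics/w3.png',im); np.save('o3.npy',o,allow_pickle=True)
hsv=cv2.cvtColor(im,cv2.COLOR_BGR2HSV); m=cv2.inRange(hsv,(12,90,40),(35,255,255))
for c in cv2.findContours(m,cv2.RETR_EXTERNAL,cv2.CHAIN_APPROX_NONE)[0]:
    if cv2.contourArea(c)>150: e=cv2.fitEllipse(c); print(e,onplane('wrist',e[0],.016,o),onplane('wrist',e[0],.008,o))
o1=np.load('o1.npy',allow_pickle=True).item(); a=cv2.imread('pics/w1.png',0)[127:187,214:274]
s=cv2.resize(a,None,fx=6,fy=6,interpolation=cv2.INTER_CUBIC); lo,hi=np.percentile(s,[1,99]); s=np.clip((s.astype(float)-lo)/(hi-lo)*255,0,255).astype(np.uint8)
b=cv2.resize(im,(480,360)); cv2.imwrite('pics/v4.png',np.hstack([cv2.cvtColor(s,cv2.COLOR_GRAY2BGR)[:, :320],b]))
E
```

```text
3.8 [0.44925302 0.21155133 0.18916038] [-1.78229059e+02  5.07757915e-02  6.01582043e+01] [ 24.40778326  -1.91664186  -1.65886691  91.33386888   1.40750303
 144.23714526]
((253.79208374023438, 328.6690673828125), (19.929140090942383, 68.47599792480469), 78.60646057128906) [0.34804479 0.04229311 0.016     ] [0.34431342 0.03619403 0.008     ]
((481.342529296875, 292.3084411621094), (38.18217849731445, 65.7419662475586), 13.56407642364502) [ 0.59850934 -0.04170685  0.016     ] [ 0.60113295 -0.04993724  0.008     ]
((255.36302185058594, 101.80339050292969), (39.242069244384766, 40.18855285644531), 4.461262226104736) [0.47714574 0.26506986 0.016     ] [0.47669002 0.26462325 0.008     ]
```

View pics/v4.png

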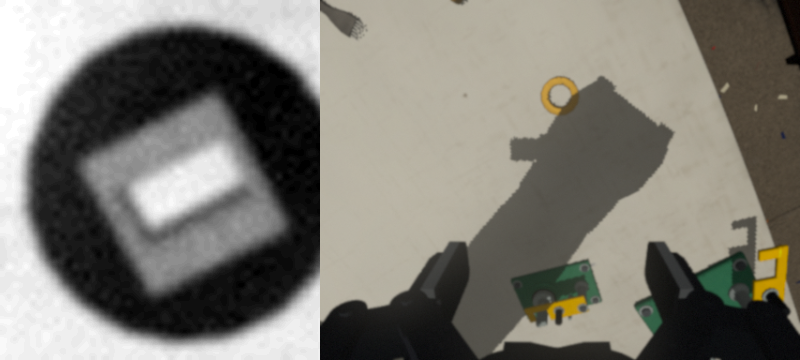

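The left panel shows the wheel's slot in its steel hub, with the long side tilted about 30° up to the right in the image. The right panel shows the brass ring at (560,96) in the panel, clear of everything else. The ring's centre measures (0.477,0.265). I'll descend over it.

servo_tool:
  moves:
    - [1.4, 2.7, -3, 0]
    - [2.76, 5.34, -6, 0]
    - [2.76, 5.34, -10, 0]
    - [2.76, 5.34, -13, 0]
    - [2.76, 5.34, -15, 0]
    - [2.76, 5.34, -17, 0]
    - [2.76, 5.34, -18, 0]
    - [2.76, 5.34, -18.6, 0]
    - [2.76, 5.34, -18.6, 0]
    - [2.76, 5.34, -18.6, 0]
  claw: 0.2

```text
time: 4.68
ee_pos: [0.4774, 0.2654, 0.0041]
tcp_rot: [-178.3, -0.0, 60.3]
wrist_force: [0.2, -0.1, 0.6]
opening: 0.0683
grasp_force: 0.0
```

servo_tool:
  moves:
    - [0, 0, 0, 0]
    - [0, 0, 0, 0]
    - [0, 0, 0, 0]
    - [0, 0, 0, 0]
    - [0, 0, 0, 0]
    - [0, 0, 0, 0]
    - [0, 0, 0, 0]
    - [0, 0, 0, 0]
  claw: 1
  force: 30

```text
time: 5.35
ee_pos: [0.4774, 0.2657, 0.0045]
tcp_rot: [-178.3, -0.0, 60.3]
wrist_force: [-0.6, -0.6, 6.0]
opening: 0.0357
grasp_force: 29.9
```

servo_tool:
  moves:
    - [0, 0, 0.5, 0]
    - [0, 0, 1.5, 0]
    - [0, 0, 3, 0]
    - [0, 0, 4, 0]
    - [0, 0, 4, 0]

```text
time: 5.77
ee_pos: [0.4781, 0.2661, 0.0462]
tcp_rot: [-178.3, -0.2, 60.3]
wrist_force: [0.6, 1.2, -0.5]
opening: 0.0357
grasp_force: 30.4
```

```bash
python3 - <<'E'
from h import *
o=get_obs(); print(o['time'],o['ee_pos'],o['tcp_rot'],o['opening'],o['grasp_force'],o['wrist_force'])
im=camera('wrist')[:,:,::-1]; cv2.imwrite('pics/w5.png',im); np.save('o5.npy',o,allow_pickle=True)
hsv=cv2.cvtColor(im,cv2.COLOR_BGR2HSV); m=cv2.inRange(hsv,(12,90,40),(35,255,255))
Rt=Ro.from_euler('xyz',o['tcp_rot'],degrees=True).as_matrix(); 
for c in cv2.findContours(m,cv2.RETR_EXTERNAL,cv2.CHAIN_APPROX_NONE)[0]:
    if cv2.contourArea(c)>150: print(cv2.boundingRect(c),cv2.contourArea(c))
print('TCP px',proj('wrist',o['ee_pos'],o),[proj('wrist',np.array(o['ee_pos'])-Rt[:,2]*h,o) for h in (.005,.012)])
cv2.imwrite('pics/v5.png',cv2.resize(im[150:384,100:420],None,fx=2,fy=2))
E
```

```text
5.7667 [0.47813432 0.26614848 0.04621827] [-1.78347655e+02 -1.57821239e-01  6.03055587e+01] 0.0356609861730292 30.37565661004919 [ 0.59540959  1.23525502 -0.51226046]
(213, 224, 80, 83) 5243.0
(0, 0, 105, 77) 5580.0
TCP px [252.25175449 258.91636553] [array([252.25514492, 264.43295729]), array([252.26025016, 272.71939085])]
```

View pics/v5.png

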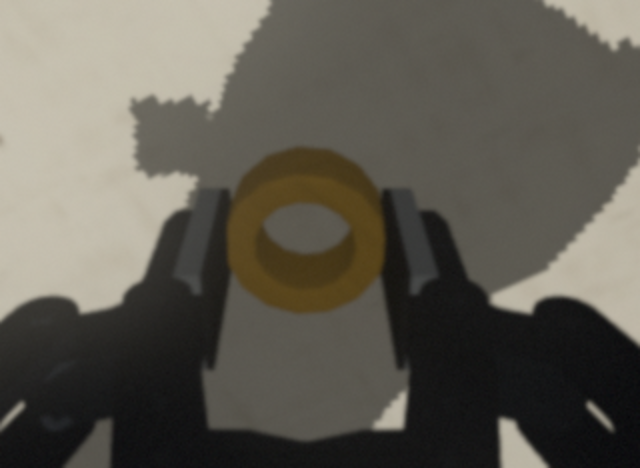

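The ring is held centred between the pads, with its top centre at about (253,272), on the TCP axis. I'll carry it up and look at the stand again at this different yaw, to cancel any camera bias.

servo_tool:
  moves:
    - [0, 0, 4, 0]
    - [0, -2, 8, 0]
    - [0, -5, 11, 0]
    - [0, -9, 12, 0]
    - [-0.5, -13, 12, 0]
    - [-1, -17, 12, 0]
    - [-1.5, -21, 12, 0]
    - [-2, -25, 12, 0]
    - [-2.5, -29, 12, 0]
    - [-3, -33, 12, 0]
    - [-3.5, -36.5, 12, 0]
    - [-3.8, -39.4, 12, 0]
    - [-3.8, -39.4, 12, 0]
    - [-3.8, -39.4, 12, 0]
    - [-3.8, -39.4, 12, 0]

```text
time: 7.07
ee_pos: [0.4387, -0.1283, 0.1627]
tcp_rot: [-178.2, 0.0, 60.3]
wrist_force: [-0.1, -0.3, -0.5]
opening: 0.0357
grasp_force: 30.7
```

```bash
python3 - <<'E'
from h import *
o=get_obs(); print(o['time'],o['ee_pos'],o['tcp_rot'],o['opening'],o['q'])
im=camera('wrist')[:,:,::-1]; cv2.imwrite('pics/w6.png',im); np.save('o6.npy',o,allow_pickle=True)
u=proj('wrist',[.484,-.0545,.03],o).astype(int); print(u)
hsv=cv2.cvtColor(im,cv2.COLOR_BGR2HSV); g=cv2.cvtColor(im,cv2.COLOR_BGR2GRAY)
x0,y0=u-36; x0=max(x0,0);y0=max(y0,0)
k=np.zeros_like(g); k[y0:u[1]+36,x0:u[0]+36]=(hsv[y0:u[1]+36,x0:u[0]+36,1]<60)
for c in cv2.findContours(k,cv2.RETR_EXTERNAL,cv2.CHAIN_APPROX_NONE)[0]:
    if cv2.contourArea(c)>500: e=cv2.fitEllipse(cv2.convexHull(c)); print(e,onplane('wrist',e[0],.03,o))
s=cv2.resize(im[y0:y0+80,x0:x0+80],None,fx=7,fy=7,interpolation=cv2.INTER_CUBIC); cv2.imwrite('pics/v6.png',s); print(x0,y0)
E
```

```text
7.0667 [ 0.43869624 -0.12834893  0.16268612] [-1.78176613e+02  3.73083329e-02  6.02680609e+01] 0.035706471099577135 [-16.54453082  -6.75365893  -9.12680245  89.4106941    0.37960841
 103.18209213]
[261  71]
((260.0789794921875, 70.98983001708984), (54.08049011230469, 56.116172790527344), 0.9121843576431274) [ 0.48345849 -0.05384374  0.03      ]
225 35
```

View pics/v6.png

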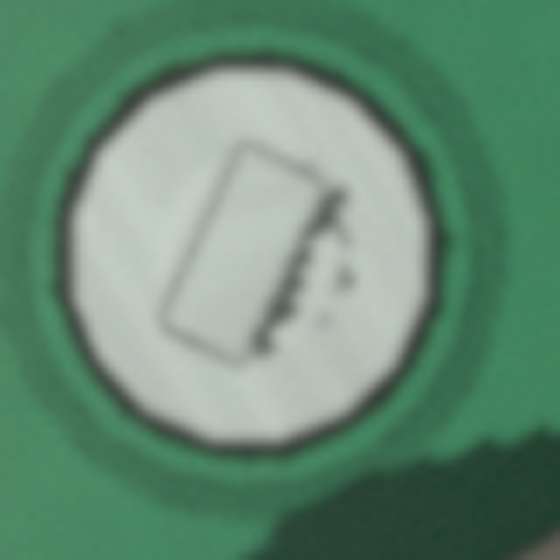

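The collar centre agrees with the first view to within 0.5 mm. The tang's top face is clear, with corners at (243,142), (327,183), (243,362) and (163,322). I'll compute the tang angle, the axis and the wheel's slot angle.

```bash
python3 - <<'E'
from h import *
o=np.load('o6.npy',allow_pickle=True).item(); o1=np.load('o1.npy',allow_pickle=True).item()
def quad(C,sc,off,z,o):
    W=np.array([onplane('wrist',np.array(p)/sc+np.array(off)-.5+.5/sc,z,o)[:2] for p in C]); print('centre',W.mean(0).round(4))
    for i,j in [(1,0),(2,3),(0,3),(1,2)]:
        d=W[j]-W[i]; print(np.hypot(*d).round(4),(np.degrees(np.arctan2(d[1],d[0]))%180).round(1))
print('tang');quad([(243,142),(163,322),(243,362),(327,183)],7.,(225,35),.084,o)
print('hub');quad([(80,160),(217,95),(288,220),(155,297)],6.,(214,127),.014,o1)
print('slot');quad([(125,190),(228,137),(243,185),(152,232)],6.,(214,127),.007,o1)
Rt=Ro.from_euler('xyz',o['tcp_rot'],degrees=True).as_matrix(); print(Rt[:,2])
E
```

```text
tang
centre [ 0.4834 -0.0542]
0.0169 35.4
0.017 34.8
0.0082 125.4
0.008 124.5
hub
centre [ 0.4747 -0.2417]
0.0253 115.7
0.0262 121.1
0.0267 27.3
0.0243 29.4
slot
centre [ 0.4743 -0.2419]
0.0198 117.8
0.0177 118.1
0.0087 31.5
0.0087 17.2
[-0.02795274  0.01521513 -0.99949344]
```

The tang is at about 34.5°, the axis at (0.4835,-0.0542), and the wheel's slot at about 118° with its centre near (0.4750,-0.2418). Now the spacer goes over the spindle, turned to yaw 20 to clear the stop pin.

servo_tool:
  moves:
    - [0.5, 1, 0, -0.12]
    - [1, 2, 0, -0.24]
    - [2, 3.5, 0, -0.36]
    - [3, 5, 0, -0.48]
    - [4, 6.5, -1, -0.6]
    - [4.48, 7.41, -3, -0.703]
    - [4.48, 7.41, -5, -0.703]
    - [4.48, 7.41, -6.5, -0.703]
    - [4.48, 7.41, -6.8, -0.703]
    - [4.48, 7.41, -6.8, -0.703]
    - [4.48, 7.41, -6.8, -0.703]
    - [4.48, 7.41, -6.8, -0.703]

```text
time: 8.12
ee_pos: [0.4842, -0.0543, 0.0964]
tcp_rot: [-178.3, -0.0, 20.1]
wrist_force: [0.4, 0.1, -1.5]
opening: 0.0359
grasp_force: 30.7
```

servo_tool:
  moves:
    - [-0.05, 0, -0.2, 0]
    - [-0.05, 0, -0.4, 0]
    - [-0.05, 0, -0.6, 0]
    - [-0.05, 0, -0.8, 0]
    - [-0.05, 0, -1, 0]
    - [-0.05, 0, -1.2, 0]
    - [-0.05, 0, -1.4, 0]
    - [-0.05, 0, -1.4, 0]

```text
time: 8.78
ee_pos: [0.483, -0.0545, 0.0806]
tcp_rot: [-178.2, 0.1, 20.0]
wrist_force: [0.2, -0.4, -0.4]
opening: 0.0357
grasp_force: 30.7
```

servo_tool:
  moves:
    - [0, 0, -0.4, 0]
    - [0, 0, -0.8, 0]
    - [0, 0, -1.2, 0]
    - [0, 0, -1.6, 0]
    - [0, 0, -2, 0]
    - [0, 0, -2.4, 0]
    - [0, 0, -2.7, 0]
    - [0, 0, -2.8, 0]
    - [0, 0, -2.8, 0]

```text
time: 9.53
ee_pos: [0.483, -0.0544, 0.0528]
tcp_rot: [-178.2, 0.1, 20.0]
wrist_force: [0.1, 0.3, -1.9]
opening: 0.0359
grasp_force: 30.7
```

servo_tool:
  moves:
    - [0, 0, -0.1, 0]
    - [0, 0, -0.2, 0]
    - [0, 0, -0.3, 0]
    - [0, 0, -0.4, 0]
    - [0, 0, -0.5, 0]
    - [0, 0, -0.6, 0]
    - [0, 0, -0.6, 0]

```text
time: 10.12
ee_pos: [0.4831, -0.0545, 0.047]
tcp_rot: [-178.2, 0.0, 20.0]
wrist_force: [1.2, 0.7, -1.3]
opening: 0.0357
grasp_force: 30.7
```

servo_tool:
  moves:
    - [0, 0, -0.2, 0]
    - [0, 0, -0.4, 0]
    - [0, 0, -0.6, 0]
    - [0, 0, -0.8, 0]
    - [0, 0, -0.9, 0]
    - [0, 0, -1.0, 0]
    - [0, 0, -1.0, 0]

```text
time: 10.7
ee_pos: [0.4831, -0.0544, 0.0369]
tcp_rot: [-178.2, 0.0, 20.0]
wrist_force: [0.7, 2.4, -1.7]
opening: 0.0356
grasp_force: 30.7
```

servo_tool:
  moves:
    - [0, 0, -0.05, 0]
    - [0, 0, -0.1, 0]
    - [0, 0, -0.15, 0]
    - [0, 0, -0.2, 0]
    - [0, 0, -0.2, 0]

```text
time: 11.12
ee_pos: [0.4832, -0.0545, 0.0351]
tcp_rot: [-178.2, 0.0, 20.0]
wrist_force: [1.8, 1.5, -1.0]
opening: 0.0355
grasp_force: 30.8
```

servo_tool:
  moves:
    - [0, 0, -0.05, 0]
    - [0, 0, -0.1, 0]
    - [0, 0, -0.1, 0]

```text
time: 11.37
ee_pos: [0.4833, -0.0545, 0.0345]
tcp_rot: [-178.2, 0.0, 20.0]
wrist_force: [-0.7, 1.1, 3.2]
opening: 0.0351
grasp_force: 31.1
```

servo_tool:
  moves:
    - [0, 0, -0.05, 0]
    - [0, 0, -0.1, 0]
    - [0, 0, -0.1, 0]

```text
time: 11.62
ee_pos: [0.4833, -0.0545, 0.0338]
tcp_rot: [-178.2, 0.0, 20.0]
wrist_force: [-2.2, 1.6, 8.2]
opening: 0.0356
grasp_force: 31.5
```

servo_tool:
  moves:
    - [0, 0, 0, 0]
    - [0, 0, 0, 0]
    - [0, 0, 0, 0]
    - [0, 0, 0, 0]
    - [0, 0, 0, 0]
  claw: 0.2

```text
time: 12.03
ee_pos: [0.483, -0.0546, 0.033]
tcp_rot: [-178.2, 0.1, 20.0]
wrist_force: [0.2, -0.7, -0.0]
opening: 0.0686
grasp_force: 0.0
```

servo_tool:
  moves:
    - [0, 0, 1.5, 0]
    - [0, 0, 4, 0]
    - [0, 0, 7, 0]
    - [0, 0, 10.5, 0]
    - [0, -3, 12.5, 0.1]
    - [-0.5, -7, 13.5, 0.2]
    - [-2, -11, 14, 0.3]
    - [-3, -15, 14, 0.42]
    - [-4, -18.7, 14, 0.54]
    - [-4, -18.7, 14, 0.66]
    - [-4, -18.7, 14, 0.78]
    - [-4, -18.7, 14, 0.9]
    - [-4, -18.7, 14, 1.02]
    - [-4, -18.7, 14, 1.14]
    - [-4, -18.7, 14, 1.26]
    - [-4, -18.7, 14, 1.37]
    - [-4, -18.7, 14, 1.37]
    - [-4, -18.7, 14, 1.37]

```text
time: 13.53
ee_pos: [0.4431, -0.2415, 0.173]
tcp_rot: [-178.2, 0.0, 98.3]
wrist_force: [-0.3, 0.2, -0.6]
opening: 0.0685
grasp_force: 0.0
```

```bash
python3 - <<'E'
from h import *
o=get_obs(); print(o['time'],o['ee_pos'],o['tcp_rot'],o['opening'],o['q'])
im=camera('wrist')[:,:,::-1]; cv2.imwrite('pics/w7.png',im); np.save('o7.npy',o,allow_pickle=True)
hsv=cv2.cvtColor(im,cv2.COLOR_BGR2HSV)
for nm,lo,hi,z in [('wheel',(100,90,30),(130,255,255),.010),('brass',(12,90,40),(35,255,255),.046)]:
    for c in cv2.findContours(cv2.inRange(hsv,lo,hi),cv2.RETR_EXTERNAL,cv2.CHAIN_APPROX_NONE)[0]:
        if cv2.contourArea(c)>300: h=cv2.convexHull(c); e=cv2.fitEllipse(h); print(nm,e,onplane('wrist',e[0],z,o))
# slot: bright/grey hub inside wheel
u=proj('wrist',[.475,-.2418,.014],o); x,y=u.astype(int); print(u)
roi=hsv[y-22:y+22,x-22:x+22]; m=(roi[:,:,1]<70).astype(np.uint8)
c=max(cv2.findContours(m,cv2.RETR_EXTERNAL,cv2.CHAIN_APPROX_NONE)[0],key=cv2.contourArea)[:,0]+[x-22,y-22]
W=np.array([onplane('wrist',p.astype(float),.014,o)[:2] for p in c]); print('hub',cv2.minAreaRect((W*1000).astype(np.float32)))
cv2.imwrite('pics/v7.png',np.hstack([cv2.resize(im[y-32:y+32,x-32:x+32],(400,400),interpolation=cv2.INTER_CUBIC),cv2.resize(im,(400,400))]))
E
```

```text
13.5333 [ 0.44308535 -0.2414578   0.17303571] [-1.78213609e+02  4.20327019e-02  9.83236575e+01] 0.06845344270320683 [-27.97173313  -0.60135454  -2.14885818  89.86758289  -1.09120694
  53.71874108]
wheel ((291.2218017578125, 172.52687072753906), (53.70182418823242, 54.78341293334961), 78.11005401611328) [ 0.47456842 -0.24049194  0.01      ]
[291.76157922 175.13113943]
hub ((474.65924072265625, -241.30580139160156), (26.3868350982666, 26.80279541015625), 27.26474380493164)
```

The wheel measures (0.4746,-0.2412) with its slot at about 117.5°, consistent with before. I'll descend and grip it.

servo_tool:
  moves:
    - [1.5, 0, -3, 0]
    - [3.15, 0.03, -6, 0]
    - [3.15, 0.03, -10, 0]
    - [3.15, 0.03, -13, 0]
    - [3.15, 0.03, -15, 0]
    - [3.15, 0.03, -16, 0]
    - [3.15, 0.03, -16.8, 0]
    - [3.15, 0.03, -17.2, 0]
    - [3.15, 0.03, -17.2, 0]

```text
time: 14.33
ee_pos: [0.4749, -0.2414, 0.0015]
tcp_rot: [-178.2, 0.1, 98.5]
wrist_force: [0.8, -0.0, 0.4]
opening: 0.0682
grasp_force: 0.0
```

servo_tool:
  moves:
    - [0, 0, 0, 0]
    - [0, 0, 0, 0]
    - [0, 0, 0, 0]
    - [0, 0, 0, 0]
    - [0, 0, 0, 0]
    - [0, 0, 0, 0]
  claw: 1
  force: 30

```text
time: 14.83
ee_pos: [0.4755, -0.2416, 0.0028]
tcp_rot: [-178.3, 0.1, 98.5]
wrist_force: [-1.4, 0.9, 7.1]
opening: 0.0514
grasp_force: 32.2
```

servo_tool:
  moves:
    - [0, 0, 1, 0]
    - [0, 0, 3, 0]
    - [0, 0, 6, 0]
    - [0, 0, 10, -0.12]
    - [-1, 2, 14, -0.24]
    - [-2, 5, 16.2, -0.36]
    - [-3, 8, 16.2, -0.48]
    - [-5, 11, 16.2, -0.6]
    - [-6, 14, 16.2, -0.72]
    - [-6.5, 15.2, 16.2, -0.84]
    - [-6.5, 15.2, 16.2, -0.96]
    - [-6.5, 15.2, 16.2, -1.08]
    - [-6.5, 15.2, 16.2, -1.2]
    - [-6.5, 15.2, 16.2, -1.32]
    - [-6.5, 15.2, 16.2, -1.449]
    - [-6.5, 15.2, 16.2, -1.449]
    - [-6.5, 15.2, 16.2, -1.449]
    - [-6.5, 15.2, 16.2, -1.449]

```text
time: 16.33
ee_pos: [0.4096, -0.0892, 0.1635]
tcp_rot: [-178.2, 0.0, 15.7]
wrist_force: [-0.7, -0.2, -1.3]
opening: 0.0516
grasp_force: 32.0
```

```bash
python3 - <<'E'
from h import *
o=get_obs(); print(o['time'],o['ee_pos'],o['tcp_rot'],o['opening'],o['q'])
im=camera('wrist')[:,:,::-1]; cv2.imwrite('pics/w8.png',im); np.save('o8.npy',o,allow_pickle=True)
hsv=cv2.cvtColor(im,cv2.COLOR_BGR2HSV)
for c in cv2.findContours(cv2.inRange(hsv,(12,90,40),(35,255,255)),cv2.RETR_EXTERNAL,cv2.CHAIN_APPROX_NONE)[0]:
    if cv2.contourArea(c)>300: h=cv2.convexHull(c); e=cv2.fitEllipse(h); print('brass',e,onplane('wrist',e[0],.046,o)); print('vs expected outer px dia', np.linalg.norm(proj('wrist',[.4835,-.0352,.046],o)-proj('wrist',[.4835,-.0732,.046],o)))
m=cv2.inRange(hsv,(100,90,30),(130,255,255))
for c in cv2.findContours(m,cv2.RETR_EXTERNAL,cv2.CHAIN_APPROX_NONE)[0]:
    if cv2.contourArea(c)>300: print('blue',cv2.boundingRect(c),cv2.fitEllipse(cv2.convexHull(c)))
Rt=Ro.from_euler('xyz',o['tcp_rot'],degrees=True).as_matrix(); P=np.array(o['ee_pos'])
print('axis px',[proj('wrist',P-Rt[:,2]*h,o).round(1) for h in (0,.011,.012)])
v=np.vstack([im[60:150,180:330],im[230:384,180:330]]); cv2.imwrite('pics/v8.png',np.hstack([cv2.resize(im[30:140,180:330],(450,330),interpolation=cv2.INTER_CUBIC),cv2.resize(im[220:330,177:327],(450,330),interpolation=cv2.INTER_CUBIC)])[:, :800] if False else np.vstack([cv2.resize(im[50:145,180:330],(450,285),interpolation=cv2.INTER_CUBIC),cv2.resize(im[220:325,177:327],(450,315),interpolation=cv2.INTER_CUBIC)]))
E
```

```text
16.3333 [ 0.40959772 -0.08919949  0.16354422] [-1.78236953e+02  2.57161868e-02  1.57301140e+01] 0.05163473417067154 [-13.32487932 -12.90514119 -14.32833051  89.45571409   1.52862998
 150.93367701]
brass ((72.23287963867188, 183.51605224609375), (31.50710678100586, 105.7069091796875), 19.709131240844727) [0.36649574 0.05995942 0.046     ]
vs expected outer px dia 51.56238081427821
brass ((239.1267852783203, 81.34065246582031), (51.22091293334961, 52.57682418823242), 142.23634338378906) [ 0.48278045 -0.05509514  0.046     ]
vs expected outer px dia 51.56238081427821
blue (196, 208, 114, 106) ((252.5986785888672, 261.8431396484375), (105.65825653076172, 112.6191635131836), 86.42017364501953)
axis px [array([251.6, 259.3]), array([251.5, 271.9]), array([251.5, 273.1])]
```

View pics/v8.png

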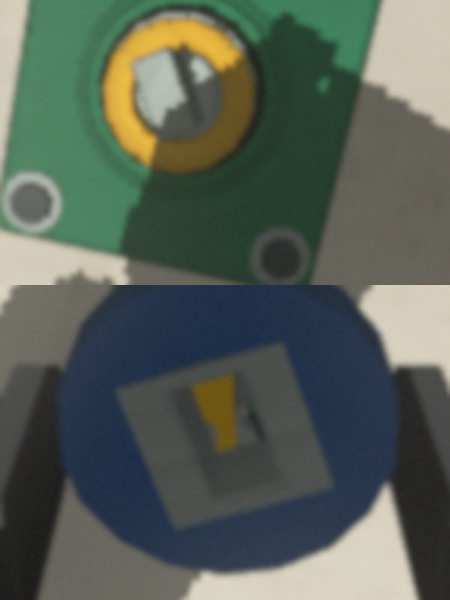

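The top panel shows the spacer seated on the collar, with the tang standing up through its bore. The lower panel shows the wheel held, with hub corners at (115,390), (285,342), (333,487) and (178,530). I'll compute the held wheel's centre offset and slot angle.

```bash
python3 - <<'E'
from h import *
o=np.load('o8.npy',allow_pickle=True).item(); Rt=Ro.from_euler('xyz',o['tcp_rot'],degrees=True).as_matrix(); P=np.array(o['ee_pos'])
def pt(p,h):
    u=np.array([p[0]/3+177-.33,(p[1]-285)/3+220-.33]); a,d=ray('wrist',u,o); n=Rt[:,2]; q=P-n*h
    return a+d*(n@(q-a))/(n@d)
for h in (.010,.012):
    W=np.array([pt(p,h) for p in [(115,390),(285,342),(333,487),(178,530)]])
    c=W.mean(0); ax=P-Rt[:,2]*h; print('h',h,'off world',(c-ax).round(4),'tool',(Rt.T@(c-ax)).round(4))
    for i,j in [(1,0),(2,3),(3,0),(2,1)]: d=W[j]-W[i]; print(np.linalg.norm(d).round(4),(np.degrees(np.arctan2(d[1],d[0]))%180).round(1))
E
```

```text
h 0.01 off world [-0.0002 -0.0006 -0.    ] tool [-0.0003  0.0005 -0.    ]
0.0264 123.4
0.0255 124.2
0.0268 35.2
0.0264 33.3
h 0.012 off world [ 0.0011 -0.0002 -0.    ] tool [0.001  0.0005 0.    ]
0.026 123.4
0.0251 124.2
0.0264 35.2
0.026 33.3
```

servo_tool:
  moves:
    - [2, 1, 0, 0]
    - [4, 2, 0, 0]
    - [6, 3, -1, 0]
    - [7.34, 3.5, -3, 0]
    - [7.34, 3.5, -5, 0]
    - [7.34, 3.5, -6.3, 0]
    - [7.34, 3.5, -6.7, 0]
    - [7.34, 3.5, -6.7, 0]
    - [7.34, 3.5, -6.7, 0]

```text
time: 17.13
ee_pos: [0.4832, -0.0543, 0.0968]
tcp_rot: [-178.2, 0.0, 15.5]
wrist_force: [-0.2, -0.6, -0.4]
opening: 0.0512
grasp_force: 32.0
```

servo_tool:
  moves:
    - [0, 0, -0.1, 0]
    - [0, 0, -0.2, 0]
    - [0, 0, -0.3, 0]
    - [0, 0, -0.4, 0]
    - [0, 0, -0.5, 0]
    - [0, 0, -0.6, 0]
    - [0, 0, -0.7, 0]
    - [0, 0, -0.7, 0]

```text
time: 17.8
ee_pos: [0.4829, -0.0542, 0.0889]
tcp_rot: [-178.2, 0.1, 15.5]
wrist_force: [1.2, -0.4, -1.7]
opening: 0.0513
grasp_force: 32.0
```

Descending past the tip in 0.5 mm steps.

servo_tool:
  moves:
    - [0, 0, -0.05, 0]
    - [0, 0, -0.1, 0]
    - [0, 0, -0.15, 0]
    - [0, 0, -0.2, 0]
    - [0, 0, -0.2, 0]

```text
time: 18.22
ee_pos: [0.483, -0.0542, 0.0871]
tcp_rot: [-178.2, 0.0, 15.5]
wrist_force: [1.3, -0.4, -0.9]
opening: 0.0516
grasp_force: 32.0
```

servo_tool:
  moves:
    - [0, 0, -0.05, 0]
    - [0, 0, -0.1, 0]
    - [0, 0, -0.15, 0]
    - [0, 0, -0.2, 0]
    - [0, 0, -0.2, 0]

```text
time: 18.63
ee_pos: [0.483, -0.0542, 0.085]
tcp_rot: [-178.2, 0.1, 15.5]
wrist_force: [0.5, -0.2, -1.5]
opening: 0.0517
grasp_force: 32.0
```

servo_tool:
  moves:
    - [0, 0, -0.05, 0]
    - [0, 0, -0.1, 0]
    - [0, 0, -0.15, 0]
    - [0, 0, -0.2, 0]
    - [0, 0, -0.2, 0]

```text
time: 19.05
ee_pos: [0.483, -0.0542, 0.083]
tcp_rot: [-178.2, 0.1, 15.5]
wrist_force: [0.8, -0.0, -1.1]
opening: 0.0512
grasp_force: 32.0
```

servo_tool:
  moves:
    - [0, 0, -0.05, 0]
    - [0, 0, -0.1, 0]
    - [0, 0, -0.15, 0]
    - [0, 0, -0.2, 0]
    - [0, 0, -0.2, 0]

```text
time: 19.47
ee_pos: [0.483, -0.0542, 0.081]
tcp_rot: [-178.2, 0.1, 15.5]
wrist_force: [0.4, -0.1, -1.5]
opening: 0.0519
grasp_force: 32.0
```

The slot slid over the tang without contact. I'll go on down with force checks.

servo_tool:
  moves:
    - [0, 0, -0.15, 0]
    - [0, 0, -0.3, 0]
    - [0, 0, -0.45, 0]
    - [0, 0, -0.6, 0]
    - [0, 0, -0.75, 0]
    - [0, 0, -0.9, 0]
    - [0, 0, -0.9, 0]

```text
time: 20.05
ee_pos: [0.4829, -0.0542, 0.0717]
tcp_rot: [-178.2, 0.1, 15.5]
wrist_force: [-0.6, -0.1, -2.5]
opening: 0.0512
grasp_force: 32.0
```

servo_tool:
  moves:
    - [0, 0, -0.2, 0]
    - [0, 0, -0.4, 0]
    - [0, 0, -0.6, 0]
    - [0, 0, -0.8, 0]
    - [0, 0, -1, 0]
    - [0, 0, -1.2, 0]
    - [0, 0, -1.4, 0]
    - [0, 0, -1.6, 0]
    - [0, 0, -1.7, 0]
    - [0, 0, -1.7, 0]

```text
time: 20.88
ee_pos: [0.4829, -0.0542, 0.0549]
tcp_rot: [-178.2, 0.1, 15.5]
wrist_force: [0.0, -0.3, -1.9]
opening: 0.0516
grasp_force: 32.0
```

servo_tool:
  moves:
    - [0, 0, -0.1, 0]
    - [0, 0, -0.2, 0]
    - [0, 0, -0.3, 0]
    - [0, 0, -0.4, 0]
    - [0, 0, -0.4, 0]

```text
time: 21.3
ee_pos: [0.4829, -0.0542, 0.0509]
tcp_rot: [-178.2, 0.1, 15.5]
wrist_force: [-0.7, -0.8, -1.3]
opening: 0.0515
grasp_force: 32.0
```

servo_tool:
  moves:
    - [0, 0, -0.05, 0]
    - [0, 0, -0.1, 0]
    - [0, 0, -0.15, 0]
    - [0, 0, -0.15, 0]

```text
time: 21.63
ee_pos: [0.483, -0.0542, 0.0496]
tcp_rot: [-178.2, 0.0, 15.5]
wrist_force: [0.5, -0.4, -1.3]
opening: 0.0514
grasp_force: 32.0
```

servo_tool:
  moves:
    - [0, 0, -0.05, 0]
    - [0, 0, -0.1, 0]
    - [0, 0, -0.1, 0]

```text
time: 21.88
ee_pos: [0.4831, -0.0542, 0.0488]
tcp_rot: [-178.2, 0.0, 15.5]
wrist_force: [0.1, -0.6, 0.5]
opening: 0.0514
grasp_force: 32.2
```

Contact is starting (about 2 N). One more millimetre, then release.

servo_tool:
  moves:
    - [0, 0, -0.05, 0]
    - [0, 0, -0.1, 0]
    - [0, 0, -0.1, 0]

```text
time: 22.13
ee_pos: [0.4833, -0.0542, 0.0482]
tcp_rot: [-178.2, 0.0, 15.5]
wrist_force: [-2.2, 0.2, 5.3]
opening: 0.0516
grasp_force: 32.7
```

servo_tool:
  moves:
    - [0, 0, 0, 0]
    - [0, 0, 0, 0]
    - [0, 0, 0, 0]
    - [0, 0, 0, 0]
    - [0, 0, 0, 0]
  claw: 0.1

```text
time: 22.55
ee_pos: [0.483, -0.0542, 0.0475]
tcp_rot: [-178.2, 0.1, 15.5]
wrist_force: [-0.1, 0.0, 0.6]
opening: 0.0768
grasp_force: 0.0
```

servo_tool:
  moves:
    - [0, 0, 1, 0]
    - [0, 0, 3, 0]
    - [-1, 0, 6, 0]
    - [-3, -1, 9, 0]
    - [-5, -2, 11.5, 0]
    - [-7, -3.5, 11.5, 0]
    - [-7, -3.5, 11.5, 0]
    - [-7, -3.5, 11.5, 0]

```text
time: 23.22
ee_pos: [0.4129, -0.0897, 0.1639]
tcp_rot: [-178.3, -0.1, 15.4]
wrist_force: [0.4, 0.9, -0.1]
opening: 0.0768
grasp_force: 0.0
```

```bash
python3 - <<'E'
from h import *
o=get_obs(); print(o['time'],o['ee_pos'],o['tcp_rot'],o['opening'],o['q'])
im=camera('wrist')[:,:,::-1]; cv2.imwrite('pics/w9.png',im); np.save('o9.npy',o,allow_pickle=True)
hsv=cv2.cvtColor(im,cv2.COLOR_BGR2HSV)
for c in cv2.findContours(cv2.inRange(hsv,(100,90,30),(130,255,255)),cv2.RETR_EXTERNAL,cv2.CHAIN_APPROX_NONE)[0]:
    if cv2.contourArea(c)>300: 
        e=cv2.fitEllipse(cv2.convexHull(c)); print('blue',e,onplane('wrist',e[0],.057,o),'exp dia',np.linalg.norm(proj('wrist',[.4833,-.0273,.057],o)-proj('wrist',[.4833,-.0813,.057],o)))
# keeper: yellow in wrist and side
for n,ob in [('wrist',o),('side',None)]:
    a=im if n=='wrist' else camera('side')[:,:,::-1]
    if n=='side': cv2.imwrite('pics/side9.png',a)
    h=cv2.cvtColor(np.ascontiguousarray(a),cv2.COLOR_BGR2HSV)
    for c in cv2.findContours(cv2.inRange(h,(20,150,90),(32,255,255)),cv2.RETR_EXTERNAL,cv2.CHAIN_APPROX_NONE)[0]:
        if cv2.contourArea(c)>60: M=cv2.moments(c); u=(M['m10']/M['m00'],M['m01']/M['m00']); print(n,'yel',cv2.boundingRect(c),cv2.contourArea(c),onplane(n,u,.065,ob).round(4))
E
```

```text
23.2167 [ 0.41292654 -0.08968873  0.16386661] [-1.78279473e+02 -6.57092884e-02  1.54094699e+01] 0.07683974757658683 [-13.29347866 -12.55256513 -14.0018866   89.31956132   1.54061356
 151.28572688]
blue ((235.40878295898438, 84.1517105102539), (73.9085693359375, 76.3447036743164), 170.9451446533203) [ 0.48430094 -0.05460404  0.057     ] exp dia 75.97808964102262
wrist yel (227, 241, 27, 66) 775.0 [ 0.3446 -0.0941  0.065 ]
wrist yel (48, 204, 13, 22) 133.0 [0.3488 0.063  0.065 ]
wrist yel (57, 155, 38, 57) 796.0 [0.3811 0.0487 0.065 ]
side yel (277, 171, 12, 21) 122.0 [ 0.5802 -0.0118  0.065 ]
```

The wheel is home: its centre is on the axis and its size matches the 57 mm plane. Now I'll go over the keeper to locate it.

servo_tool:
  moves:
    - [3, 0, 0.5, 0.12]
    - [6, 0, 0.5, 0.24]
    - [9, 0, 0.5, 0.36]
    - [11, 0, 0.5, 0.48]
    - [13.2, -0.4, 0.5, 0.6]
    - [13.2, -0.4, 0.5, 0.72]
    - [13.2, -0.4, 0.5, 0.84]
    - [13.2, -0.4, 0.5, 0.918]
    - [13.2, -0.4, 0.5, 0.918]
    - [13.2, -0.4, 0.5, 0.918]

```text
time: 24.15
ee_pos: [0.5453, -0.0926, 0.1668]
tcp_rot: [-178.1, 0.1, 68.0]
wrist_force: [-0.2, 0.6, 1.5]
opening: 0.0766
grasp_force: 0.0
```

```bash
python3 - <<'E'
from h import *
o=get_obs(); print(o['time'],o['ee_pos'],o['tcp_rot'],o['q'])
im=camera('wrist')[:,:,::-1].copy(); cv2.imwrite('pics/w10.png',im); np.save('o10.npy',o,allow_pickle=True)
hsv=cv2.cvtColor(im,cv2.COLOR_BGR2HSV)
ym=cv2.inRange(hsv,(20,130,60),(34,255,255))
for c in cv2.findContours(ym,cv2.RETR_EXTERNAL,cv2.CHAIN_APPROX_NONE)[0]:
    if cv2.contourArea(c)>200: 
        W=np.array([onplane('wrist',p[0].astype(float),.067,o)[:2]*1000 for p in c],np.float32); print('yel',cv2.boundingRect(c),cv2.contourArea(c),cv2.minAreaRect(W))
print('exp peg px',proj('wrist',[.576,-.0156,.095],o),'hinge px',proj('wrist',[.5554,-.0504,.067],o))
dm=cv2.inRange(hsv,(0,0,0),(180,255,45)); dm[230:]=0
for c in cv2.findContours(dm,cv2.RETR_EXTERNAL,cv2.CHAIN_APPROX_NONE)[0]:
    if cv2.contourArea(c)>40: 
        (u,r)=cv2.minEnclosingCircle(c); print('dark',cv2.boundingRect(c),cv2.contourArea(c),u,r,onplane('wrist',u,.095,o).round(4),onplane('wrist',u,.082,o).round(4))
for c in cv2.findContours(cv2.inRange(hsv,(100,90,30),(130,255,255)),cv2.RETR_EXTERNAL,cv2.CHAIN_APPROX_NONE)[0]:
    if cv2.contourArea(c)>300: e=cv2.fitEllipse(cv2.convexHull(c)); print('blue',e,onplane('wrist',e[0],.057,o))
E
```

```text
24.15 [ 0.5452983  -0.09257591  0.16682188] [-1.78147689e+02  5.59682685e-02  6.79889340e+01] [ -9.80882853   6.42666861   4.47822038  89.87386173   0.33676853
 102.19778628]
yel (21, 240, 52, 47) 734.5 ((348.16015625, -92.3500747680664), (65.0484848022461, 20.958681106567383), 17.445192337036133)
yel (0, 72, 19, 33) 217.5 ((404.6040344238281, 47.80655288696289), (24.686777114868164, 14.776476860046387), 55.593685150146484)
yel (226, 0, 54, 146) 5073.0 ((573.6273803710938, -13.697174072265625), (96.6767807006836, 34.47589111328125), 71.3949966430664)
exp peg px [255.46035493  76.9238453 ] hinge px [247.81650404 134.45118553]
dark (454, 0, 58, 230) 6065.5 (486.5, 114.5) 117.0919418334961 [ 0.7047 -0.0894  0.095 ] [ 0.7122 -0.0939  0.082 ]
blue ((167.1309356689453, 169.22647094726562), (64.8966064453125, 68.41034698486328), 122.6219711303711) [ 0.48506558 -0.053524    0.057     ]
```

```bash
python3 - <<'E'
from h import *
o=np.load('o10.npy',allow_pickle=True).item(); im=cv2.imread('pics/w10.png'); hsv=cv2.cvtColor(im,cv2.COLOR_BGR2HSV)
v=hsv[:,:,2]; print(v[50:110:6,225:285:6]); print(hsv[50:110:6,225:285:6,1])
m=np.zeros_like(v); m[30:125,222:290]=(v[30:125,222:290]<80)
for c in cv2.findContours(m,cv2.RETR_EXTERNAL,cv2.CHAIN_APPROX_NONE)[0]:
    if cv2.contourArea(c)>20: u,r=cv2.minEnclosingCircle(c); print(cv2.boundingRect(c),cv2.contourArea(c),u,r,onplane('wrist',u,.095,o).round(4),onplane('wrist',u,.081,o).round(4))
E
```

```text
[[220 247 247 248 248 248 248 248 246 223]
 [227 248 248 248 248 248 248 248 246 224]
 [224 248 248 247 230 239 248 248 246 224]
 [228 248 247 203  98 121 208 248 247 208]
 [138 247 247  95  94  90 148 247 248 189]
 [148 247 247 104  92  91 163 248 248 196]
 [148 247 247 232 155 195 234 248 248 209]
 [149 245 247 248 248 248 248 248 248 202]
 [147 243 247 248 248 248 248 248 248 197]
 [145 232 247 247 248 247 248 248 248 142]]
[[ 82 248 255 255 255 255 255 255 255  31]
 [ 56 243 255 255 255 255 255 255 255  34]
 [ 43 255 255 255 162 179 255 255 255  31]
 [ 32 255 255  35  62  34  37 255 255  37]
 [ 59 255 255  75  79  82  21 255 255  38]
 [ 81 255 255  61  83  87  22 255 255  39]
 [ 88 255 255 142  23  18 168 255 255  39]
 [ 87 255 255 255 255 255 255 255 255  44]
 [ 90 255 255 255 255 255 255 255 255  45]
 [ 90 236 255 255 255 255 255 255 255  74]]
```

```bash
python3 - <<'E'
from h import *
o=np.load('o10.npy',allow_pickle=True).item(); im=cv2.imread('pics/w10.png'); hsv=cv2.cvtColor(im,cv2.COLOR_BGR2HSV)
m=np.zeros(hsv.shape[:2],np.uint8); m[45:105,233:273]=hsv[45:105,233:273,1]<150
c=max(cv2.findContours(m,cv2.RETR_EXTERNAL,cv2.CHAIN_APPROX_NONE)[0],key=cv2.contourArea)
e=cv2.fitEllipse(c); p=onplane('wrist',e[0],.092,o); print(cv2.boundingRect(c),e,p)
ax=np.array([.4835,-.0542]); a=np.radians(3); H=ax+.072*np.array([np.cos(a),np.sin(a)]); d=p[:2]-H
print('H',H,'r',np.hypot(*d),'ang',np.degrees(np.arctan2(d[1],d[0])))
# peg ang at theta=0: stand atan2(6,-40)
ph=np.degrees(np.arctan2(d[1],d[0])); th=3+np.degrees(np.arctan2(6,-40))-ph; print('theta deg',th)
for t in list(np.linspace(th,0,9))+[-3,-6]:
    b=np.radians(3+np.degrees(np.arctan2(6,-40))-t); P=H+.04045*np.array([np.cos(b),np.sin(b)]); print(round(t,1),P.round(4),'shift cm',((P-p[:2])*100).round(2),'turn',round(np.radians(th-t),3))
E
```

```text
(239, 62, 27, 28) ((251.75917053222656, 75.7475814819336), (25.94525909423828, 26.901674270629883), 179.09429931640625) [ 0.57407771 -0.01409696  0.092     ]
H [ 0.55540133 -0.05043181] r 0.04085374262617527 ang 62.796498569264955
theta deg 111.67273582078691
111.7 [ 0.5739 -0.0145] shift cm [-0.02 -0.04] turn 0.0
97.7 [ 0.5647 -0.0111] shift cm [-0.94  0.3 ] turn 0.244
83.8 [ 0.5549 -0.01  ] shift cm [-1.92  0.41] turn 0.487
69.8 [ 0.5452 -0.0113] shift cm [-2.89  0.28] turn 0.731
55.8 [ 0.536  -0.0149] shift cm [-3.81 -0.08] turn 0.975
41.9 [ 0.528  -0.0207] shift cm [-4.61 -0.66] turn 1.218
27.9 [ 0.5217 -0.0281] shift cm [-5.24 -1.4 ] turn 1.462
14.0 [ 0.5173 -0.0369] shift cm [-5.68 -2.28] turn 1.705
0.0 [ 0.5151 -0.0465] shift cm [-5.89 -3.24] turn 1.949
-3 [ 0.515  -0.0486] shift cm [-5.91 -3.45] turn 2.001
-6 [ 0.515  -0.0508] shift cm [-5.91 -3.67] turn 2.054
```

The peg measures (0.574,-0.0143), at 40.9 mm radius from the hinge where 40.4 is expected, so θ is about 1.95 rad. I'll straddle the peg loosely and swing it along the arc, turning with it.

servo_tool:
  moves:
    - [1, 2.5, 0, 0]
    - [2, 5, 0, 0]
    - [2.87, 7.83, 0, 0]
    - [2.87, 7.83, -1, 0]
    - [2.87, 7.83, -3, 0]
    - [2.87, 7.83, -5, 0]
    - [2.87, 7.83, -6, 0]
    - [2.87, 7.83, -7, 0]
    - [2.87, 7.83, -8, 0]
    - [2.87, 7.83, -8.8, 0]
    - [2.87, 7.83, -9.2, 0]
    - [2.87, 7.83, -9.2, 0]
  claw: 0.72
  force: 20

```text
time: 25.2
ee_pos: [0.5734, -0.015, 0.0749]
tcp_rot: [-178.2, 0.1, 68.1]
wrist_force: [-0.6, 0.4, -0.2]
opening: 0.0239
grasp_force: 0.0
```

servo_tool:
  moves:
    - [0, 0, 0, 0]
    - [0, 0, 0, 0]
    - [0, 0, 0, 0]
  claw: 0.85

```text
time: 25.45
ee_pos: [0.5739, -0.0149, 0.0762]
tcp_rot: [-178.2, 0.0, 68.1]
wrist_force: [-2.1, -0.3, -0.9]
opening: 0.0125
grasp_force: 0.6
```

servo_tool:
  moves:
    - [-0.47, 0.2, 0, 0.122]
    - [-0.92, 0.34, 0, 0.244]
    - [-1.41, 0.43, 0, 0.366]
    - [-1.9, 0.45, 0, 0.487]
    - [-2.39, 0.42, 0, 0.61]
    - [-2.87, 0.32, 0, 0.731]
    - [-3.34, 0.17, 0, 0.853]
    - [-3.79, -0.04, 0, 0.975]
    - [-3.79, -0.04, 0, 0.975]

```text
time: 26.2
ee_pos: [0.5358, -0.0153, 0.0763]
tcp_rot: [-178.3, 0.1, 124.3]
wrist_force: [-1.0, -0.2, 0.0]
opening: 0.013
grasp_force: 0.0
```

servo_tool:
  moves:
    - [-0.42, -0.27, 0, 0.122]
    - [-0.8, -0.58, 0, 0.244]
    - [-1.14, -0.93, 0, 0.366]
    - [-1.43, -1.32, 0, 0.487]
    - [-1.68, -1.75, 0, 0.61]
    - [-1.87, -2.2, 0, 0.731]
    - [-2, -2.67, 0, 0.853]
    - [-2.05, -2.95, 0, 0.93]
    - [-2.05, -2.95, 0, 0.93]
    - [-2.05, -2.95, 0, 0.93]

```text
time: 27.03
ee_pos: [0.5156, -0.0449, 0.076]
tcp_rot: [-178.2, 0.1, 176.9]
wrist_force: [-0.2, 0.9, 0.4]
opening: 0.013
grasp_force: 0.0
```

servo_tool:
  moves:
    - [0, -0.1, 0, 0]
    - [0, -0.2, 0, 0]
    - [0, -0.2, 0, 0]

```text
time: 27.28
ee_pos: [0.5154, -0.0467, 0.0757]
tcp_rot: [-178.2, 0.0, 177.1]
wrist_force: [-1.1, 1.4, 1.1]
opening: 0.0126
grasp_force: 0.7
```

servo_tool:
  moves:
    - [0, -0.1, 0, 0]
    - [0, -0.1, 0, 0]

```text
time: 27.45
ee_pos: [0.5154, -0.0469, 0.0757]
tcp_rot: [-178.3, 0.0, 177.2]
wrist_force: [-0.8, 6.3, 1.8]
opening: 0.0131
grasp_force: 3.0
```

servo_tool:
  moves:
    - [0, -0.1, 0, 0]
    - [0, -0.1, 0, 0]

```text
time: 27.62
ee_pos: [0.5154, -0.0471, 0.0757]
tcp_rot: [-178.4, 0.0, 177.3]
wrist_force: [-0.7, 11.3, 2.3]
opening: 0.0128
grasp_force: 5.4
```

It is against its stop: force rises with no travel. I'll relieve the push, open and retreat upward.

servo_tool:
  moves:
    - [0, 0.2, 0, 0]
    - [0, 0.2, 0, 0]
    - [0, 0.2, 0, 0]
    - [0, 0.2, 0, 0]
  claw: 0.72

```text
time: 27.95
ee_pos: [0.5153, -0.047, 0.0756]
tcp_rot: [-178.2, 0.0, 177.2]
wrist_force: [0.3, 0.4, 0.2]
opening: 0.0238
grasp_force: 0.0
```

servo_tool:
  moves:
    - [0, 0, 1.5, 0]
    - [0, 0, 3.5, 0]
    - [0, 0, 6, 0]
    - [0, 0, 9, 0]
    - [4, 0, 9, 0]
    - [8, 0, 9, 0]
    - [10, 0, 9, 0]
    - [10, 0, 9, 0]
    - [10, 0, 9, 0]

```text
time: 28.7
ee_pos: [0.6156, -0.047, 0.1645]
tcp_rot: [-178.2, -0.1, 177.2]
wrist_force: [0.1, 0.5, 0.1]
opening: 0.0235
grasp_force: 0.0
```

```bash
python3 - <<'E'
from h import *
o=get_obs(); print(o['time'],o['ee_pos'],o['tcp_rot'],o['q'])
im=camera('wrist')[:,:,::-1].copy(); cv2.imwrite('pics/w11.png',im)
hsv=cv2.cvtColor(im,cv2.COLOR_BGR2HSV)
for n,lo,hi,z in [('yel',(20,130,60),(34,255,255),.067),('blue',(100,90,30),(130,255,255),.059),('grn',(55,70,20),(95,255,255),.01)]:
  for c in cv2.findContours(cv2.inRange(hsv,lo,hi),cv2.RETR_EXTERNAL,cv2.CHAIN_APPROX_NONE)[0]:
    if cv2.contourArea(c)>300: 
        W=np.array([onplane('wrist',p[0].astype(float),z,o)[:2]*1000 for p in c],np.float32); print(n,cv2.boundingRect(c),cv2.contourArea(c),cv2.minAreaRect(W))
u=proj('wrist',[.5151,-.0465,.092],o); print('exp closed peg px',u); x,y=u.astype(int)
m=np.zeros(hsv.shape[:2],np.uint8); m[max(y-24,0):y+24,x-18:x+18]=hsv[max(y-24,0):y+24,x-18:x+18,1]<150
c=max(cv2.findContours(m,cv2.RETR_EXTERNAL,cv2.CHAIN_APPROX_NONE)[0],key=cv2.contourArea); e=cv2.fitEllipse(c); print('peg',e,onplane('wrist',e[0],.092,o))
E
```

```text
28.7 [ 0.61558147 -0.04697605  0.16451532] [-1.78212317e+02 -6.39852183e-02  1.77231008e+02] [-3.53840511 13.5130314  12.31070977 88.83764432 -1.78838129 -0.7697876 ]
yel (224, 0, 59, 124) 4754.5 ((523.5120849609375, -45.880592346191406), (78.01036071777344, 34.1027717590332), 3.1042685508728027)
blue (199, 0, 25, 41) 564.0 ((492.9422912597656, -71.94107818603516), (29.855314254760742, 12.356077194213867), 33.1470947265625)
grn (183, 0, 123, 135) 4607.0 ((523.6006469726562, -52.040260314941406), (112.91493225097656, 93.16931915283203), 2.776069164276123)
exp closed peg px [249.59300827  47.77453512]
peg ((251.11947631835938, 49.95947265625), (26.055862426757812, 27.34189224243164), 26.828861236572266) [ 0.51638028 -0.04565225  0.092     ]
```

The keeper's axis (3.1°) lines up with the stand's (about 2.9°), so it is closed. The wheel is home and the gripper is clear, so I'm handing in.

```bash
python3 -c "
from workcell import *
print(job_done())"
```

```text
the job is handed in; nothing more can be done
None
```

I put the spindle back together and handed the job in at about 29 s. By my measurements the spacer is on the bearing, the wheel is home on the tang, and the keeper is closed against its stop. The hand-in returned no verdict.

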